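Square up a loose frame corner with an assembly square

TASK

Pick up the orange square from the rubber mat and press it firmly into the inside corner of the tube frame, flat on the bench, pushing the stiff swinging leg out just until rail and leg both lie flush along the square with no gap (pushed too far, it stays too far open), and hold it pressed there for a moment. Then draw the square away without disturbing the leg and lay it gently flat on the middle of the mat, leaving the leg square to the rail. Leave the roller, the screwdriver and the tube offcut alone.

Things in the scene. Friction and masses are not known exactly. Their poses are not given: they have to be found in the camera images.
- square: Orange L-shaped square, 300 g: two arms 140 mm long outside, 20 thick, 25 high, joined by a diagonal bar. On the bar a black grip, 14 mm thick along the (1,1,0) direction (pinch it that way from above), 60 long, 24 to 48 mm above the underside, 50 mm free on both sides. Origin: underside, below the grip's middle. Arms run along +x and +y; outer faces are its planes x = -62.5 and y = -62.5 mm.
- square_heel (a point): Outer corner (heel) of the square, on its underside, at (-62.5, -62.5, 0) mm in square; same axes. It goes into the inside corner of the frame, the square's x along the rail.
- rail: Fixed dark steel square tube, held by a low blue clamp (52 mm high) on its -y side. Origin: the inside corner of the frame at bench level. +x runs along the rail; its inner face is its plane y = 0, from x = -30 to 180 mm; 30 mm thick (towards -y), 30 high. The leg's inner face must come to lie in its plane x = 0, along +y.
- leg: Bright smooth steel square tube 171 mm long, 30 mm thick, 30 mm high, which swings flat over the bench. Origin: with the leg square it coincides with the rail's origin. +y runs along the leg; its inner face is its plane x = 0, from y = 4 to 175 mm. The brass pivot pin (to 42 mm high) stands 8 mm behind the inner face, at y = 0.
- leg_hinge (a joint): Angle of the leg in rad: 0 is square to the rail, positive leans inward (corner angle under 90 degrees), negative is opened too far. Travel -0.12 to 0.24. Stiff: about 0.35 N m of friction, stays where it is left. It starts leaning inward by 0.08 to 0.18 rad.
- mat: Black rubber mat, 260 x 260 mm, 4 mm thick, fixed to the bench; origin at the centre of its underside. The square starts lying on it.
- roller: Bystander: black steel bending roller standing on the bench, 68 mm diameter, 60 mm high; origin under its centre.
- driver: Bystander: screwdriver lying on the bench; origin under it.
- offcut: Bystander: tube offcut 60 x 30 x 30 mm; origin under its centre.
Not all that is in view belongs to the job. There is more than one size of the square; the job needs the largest.

How it is judged:
On the way:
1. the square is pressed with at least 3 N against the rail and 3 N against the leg at once, low in the corner, with its arms flush along both (within 1.1 degrees and 2.5 mm), for 0.3 s (contact force between square and rail above 3 N and contact force between square and leg above 3 N and angle between the x axis of square and the x axis of rail, either way round below 0.02 rad and angle between the y axis of square and the y axis of leg, either way round below 0.02 rad and x of square_heel in the frame of rail between -0.0025 and 0.0025 m and y of square_heel in the frame of rail between -0.0025 and 0.0025 m and height (world z) of square_heel below 0.008 m), for 0.3 s.
At the end, for the whole second after the job is handed in: the leg stands square to the rail within 0.02 rad, and the square lies flat, upright and still on the mat, its grip within 50 mm of the mat's centre (value of joint leg_hinge between -0.02 and 0.02 rad and horizontal distance between square and mat below 0.05 m and height (world z) of square below 0.007 m and angle between square's own z axis and vertical below 0.05 rad and linear speed of square below 0.02 m/s and contact force between square and mat above 0.5 N); the robot touches nothing.
It fails at once if a bystander is moved by more than 20 mm (distance of any of roller, driver, offcut from where it was at the start of the episode above 0.02 m).
It fails at once if the square is dropped or thrown (faster than 0.6 m/s out of the fingers) (linear speed of square above 0.6 m/s and contact force between square and the fingers below 0.05 N).
It also fails if it takes over 72 s, if anything falls off the work surface, if the arm or the gripper's body presses on something with over 40 N, if the wrist force passes 120 N, or if a joint passes its speed limit or range.

ROBOT

A 6-joint arm with a two-finger parallel gripper is mounted at the origin on the work surface. World frame = base frame: x ahead of the robot, y to its left, z up, the work surface at z = 0. Lengths are in m, angles in rad, forces in N, time in s.
With the tool pointing down it reaches from about 0.35 to 0.775 m from the base axis. Payload 5.5 kg.
Tool frame: the origin (TCP) lies at the very end of the fingers, on their centre line; the grasp point (between the pads) lies behind it (env.hold_point_z is the z of the grasp point in the tool frame, in m); z points along the fingers, y is the line along which they close (so a half turn about z gives the same grasp; the last joint's range is limited). The gripper opens to 85 mm and grips with 20 to 120 N. Pads are 22 mm wide; open, the fingers measure 114 mm over their backs; the gripper's body (76 mm by 85 mm) begins 54 mm behind the grasp point. The pads swing forward as they close: fully open they stand 13 mm farther back than shut.
Start: joints at [-1.472, 0.313, 0.046, 1.304, 0, 1.431], TCP at [0.136, -0.559, 0.231] pointing down, gripper open.
Joint ranges: [-2.76, 2.76], [-0.86, 1.69], [-1.03, 1.26], [-2.2, 2.34], [-1.47, 1.5], [-3.14, 3.14]. Speed limits (rad/s): [2.57, 2.57, 3.14, 3.14, 3.14, 3.14].

INTERFACE

Orientations are given as a unit quaternion [w, x, y, z].
In Python, from workcell import env gives the robot as it stands.
- The arm moves only by the tool arm_command, never from a script. Its argument "rows" is a list of rows, each an object with "delta_pos": the shift along the tool's x, y, z scaled (see below), a list of three; "rot": the turn, a rotation vector about the tool's x, y, z scaled (see below), a list of three; "fingers": the closure, from 0 (fully open) to 1 (shut). A call has 1 to 20 rows; each row shifts and turns the commanded pose from where the row before left it, along the tool's axes as they then stand; what a row does not reach is not made up. The controller multiplies each number of a shift by 0.02 m and each number of a turn by 360 degrees. A row lasts 1/10 s, in which the tool goes at most 50 mm and 8.59 degrees, less where a joint would pass 70% of its speed; a pose out of reach is approached as far as the arm can. A call with a number of a shift or a turn outside -1 to 1 is refused whole. A call with a gripper value outside its range is refused whole. The fingers move at their own pace and stop on an object; "squeeze" is the grip in N (left out, the last holds). Time passes only in rows, so rows that do not move let the fingers close. It gives the time, the measured TCP pose, the force and the opening at its end, in the units of the state.
- env.get_state(): the state, without advancing time (a new reading comes with each control period).
- env.read_camera(name): name is "side" or "top"; returns (picture, depth): 420x560x3 uint8, blue, green, red; 420x560 float32, m along the optical axis (not along the pixel's ray), 0 where there is no reading.
- env.get_calibration(name): a dict with "mtx" (3x3 intrinsics, pixels), "R" (3x3) and "t" (3): a world point X has camera coordinates R X + t. Camera axes: x right, y down, z forward; pixel columns grow to the right and rows downward; lengths in m; the calibration is good to about 2 mm. A picture is of the moment at which its call begins. get_calibration takes no time and is no camera call.
- env.hand_in(): hands the job in, once; it reports no verdict.
The state is a dict: "clock": time; "joint_pos": joint angles; "qvel": joint speeds; "tau": joint torques, N m; "tcp_pos": TCP position; "orientation": TCP orientation; "wrist_force": force on the tool from outside, world axes, zero at the start; "ft_torque": the same for the moment, N m; "finger_gap": finger opening in m.
Only numpy, scipy, OpenCV 4.12 (cv2) and the standard library are available. Lean on these libraries where they do the work, as an engineer would, in place of code of your own. Each camera call takes 0.05 s, during which the arm holds its last target. There are 200 camera calls.

## Working session

There is one attempt and no reset: what is moved stays moved. The work goes in short steps, Python scripts to look and compute and a tool call to move; the robot and the scene stay as the last step left them, time stands still between calls to the robot, and variables do not carry over. Pictures are saved under pics/ and viewed, on a budget of 10 in all, crops included, one or two more only if the job needs it, and the job is handed in when it is done.

Besides the shell and the picture viewer there is one more tool, called after "Call:" in YAML: its name, and indented under it one key for each argument. arm_command: Moves the arm, as the interface text tells. Shifts and turns lie within -1 to 1; 1 stands for 0.02 m of shift or 360 degrees of turn. Its arguments: {"type":"object","properties":{"rows":{"type":"array","items":{"type":"object","properties":{"delta_pos":{"type":"array","items":{"type":"number","minimum":-1,"maximum":1}},"rot":{"type":"array","items":{"type":"number","minimum":-1,"maximum":1}},"fingers":{"type":"number"}}}},"squeeze":{"type":"number"}},"required":["rows"]}

```bash
mkdir -p pics; ls; python3 - <<'E'
from workcell import env
import cv2,numpy as np
print(env.get_state(), env.hold_point_z)
for n in("top","side"):
    im,d=env.read_camera(n); cv2.imwrite(f"pics/{n}0.png",im); np.savez(f"{n}0.npz",im=im,d=d); c=env.get_calibration(n); print(n,c)
E
```

```text
pics
{'clock': 0.0, 'joint_pos': array([-1.47160555e+00,  3.13991915e-01,  4.49637459e-02,  1.30362090e+00,
       -1.28296494e-05,  1.43117930e+00]), 'qvel': array([ 0.00032212,  0.00209127,  0.00033645, -0.00072889, -0.00087707,
       -0.00052467]), 'tau': array([-5.52550282e-04, -4.80629611e+01,  2.98532706e+01,  1.94533705e-02,
       -1.68971487e-04, -2.00076738e-05]), 'tcp_pos': array([ 0.13593759, -0.55815669,  0.23040749]), 'orientation': array([-9.26313153e-04,  9.92879393e-01,  1.19120331e-01,  1.23101016e-05]), 'wrist_force': array([-0.57780403, -0.36281071,  0.27803318]), 'ft_torque': array([-0.02153769,  0.01551233, -0.00209917]), 'finger_gap': 0.08551818507753844} -0.0187
top {'mtx': array([[437.21925643,   0.        , 284.38584173],
       [  0.        , 437.21925643, 208.02760419],
       [  0.        ,   0.        ,   1.        ]]), 'R': array([[ 0.00290621, -0.99997003, -0.00717633],
       [-0.99861545, -0.0025252 , -0.05254329],
       [ 0.0525236 ,  0.0073191 , -0.99859286]]), 't': array([0.184285  , 0.53461909, 1.00635771])}
side {'mtx': array([[412.21883697,   0.        , 276.5206349 ],
       [  0.        , 412.21883697, 209.06092893],
       [  0.        ,   0.        ,   1.        ]]), 'R': array([[-0.97016628, -0.24240899,  0.00390788],
       [-0.19040415,  0.75185698, -0.63123477],
       [ 0.15007882, -0.61314677, -0.77558197]]), 't': array([ 0.55920978, -0.0109485 ,  1.07619075])}
```

View pics/top0.png

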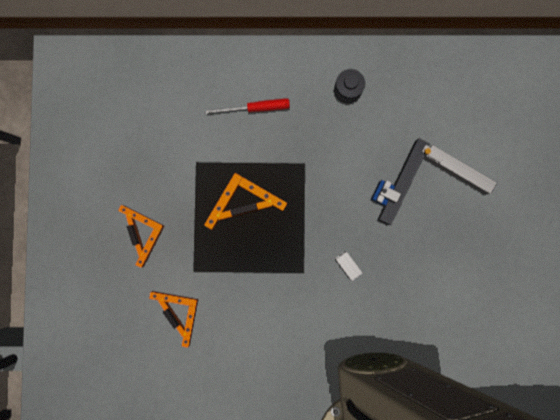

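View pics/side0.png

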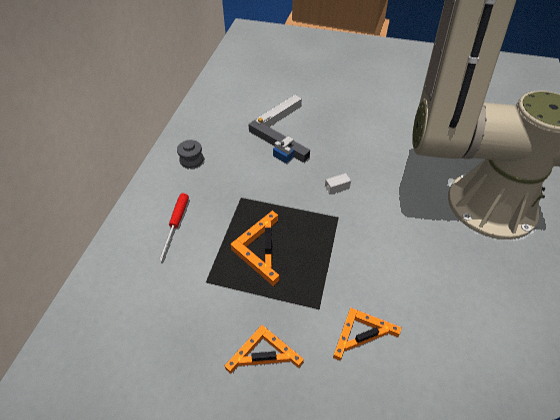

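The candidates for the square, by pixel in the top view, are the one on the mat with its heel at (237,176), a smaller one at (142,235) and a smaller one at (177,317). The frame's corner is near (427,148), with the rail running down-left and the leg running right. I choose the square on the mat. Next I'll measure it and check it in one close crop.

```bash
cat > h.py <<'E'
import numpy as np,cv2
from workcell import env
def cast(n,uv,z):
    c=env.get_calibration(n);R,t=c["R"],c["t"]
    uv=np.atleast_2d(uv).astype(float)
    d=np.c_[uv,np.ones(len(uv))]@np.linalg.inv(c["mtx"]).T@R
    C=-R.T@t
    return C+d*((z-C[2])/d[:,2])[:,None]
def proj(n,X):
    c=env.get_calibration(n);p=(np.atleast_2d(X)@c["R"].T+c["t"])@c["mtx"].T
    return p[:,:2]/p[:,2:]
def orange(im):
    h=cv2.cvtColor(im,cv2.COLOR_BGR2HSV); return cv2.inRange(h,(8,150,120),(22,255,255))
E
python3 - <<'E'
from h import *
im=np.load("top0.npz")["im"]
cs,_=cv2.findContours(orange(im),cv2.RETR_EXTERNAL,cv2.CHAIN_APPROX_NONE)
for c in cs:
    if cv2.contourArea(c)<100: continue
    a=cv2.minEnclosingCircle(c); w=cast("top",a[0],.025)[0]
    print(np.round(a[0],1),"diam mm",2*a[1]/437*np.load("top0.npz")["d"][int(a[0][1]),int(a[0][0])]*1000,w.round(3), cv2.contourArea(c))
a=cv2.resize(im[155:255,190:310],None,fx=4,fy=4,interpolation=cv2.INTER_CUBIC)
b=cv2.resize(im[130:230,365:445],None,fx=4,fy=4,interpolation=cv2.INTER_CUBIC)
cv2.imwrite("pics/crop1.png",np.hstack([a,b]))
E
```

```text
[169.5 319. ] diam mm 147.60329 [0.279 0.448 0.025] 625.0
[131.  235.5] diam mm 146.42758 [0.469 0.54  0.025] 611.0
[245.  213.5] diam mm 197.96439 [0.521 0.277 0.025] 1064.5
```

View pics/crop1.png

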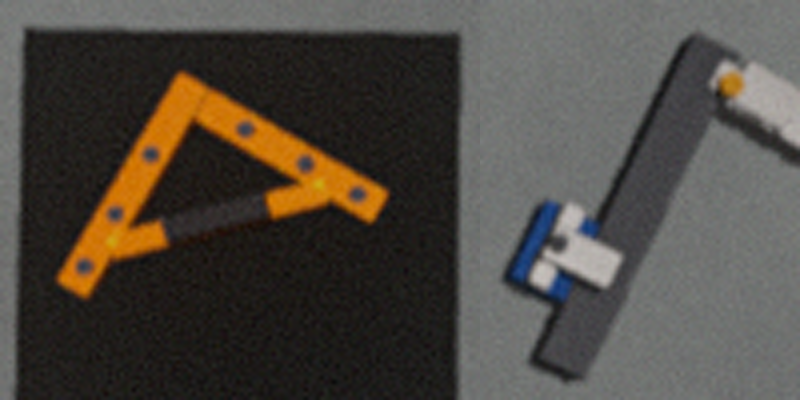

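The crop shows the large square: its outline diameter of 198 mm equals 140√2, against 147 mm for the others. Its heel is at full-image pixel (236,173) and its grip is black. The rail runs from (538,32) to (510,90), the brass pin is at about (428,151), and the clamp is on the far side of the rail. Next I'll work out the poses.

```bash
cat >> h.py <<'E'
def edge_line(n,mask,p,q,z,w=6):
    """fit line (world xy at z) to contour points of mask within w px of segment p-q, middle 80%"""
    cs,_=cv2.findContours(mask,cv2.RETR_EXTERNAL,cv2.CHAIN_APPROX_NONE)
    P=np.vstack([c[:,0] for c in cs if len(c)>25]).astype(float)
    p,q=np.array(p,float),np.array(q,float);d=q-p;L=np.hypot(*d);d/=L
    s=(P-p)@d; o=(P-p)@np.array([-d[1],d[0]])
    P=P[(s>.1*L)&(s<.9*L)&(abs(o)<w)]
    W=cast(n,P,z)[:,:2]
    vx,vy,x,y=cv2.fitLine(W.astype(np.float32),cv2.DIST_HUBER,0,.001,.001).ravel()
    v=np.array([vx,vy]); 
    if v@(cast(n,q,z)-cast(n,p,z))[0,:2]<0: v=-v
    return np.array([x,y]),v,len(P)
def meet(a,b):
    s=np.linalg.solve(np.c_[a[1],-b[1]],b[0]-a[0]); return a[0]+s[0]*a[1]
ang=lambda v:np.degrees(np.arctan2(v[1],v[0]))
E
python3 - <<'E'
from h import *
c=env.get_calibration("top");print("C",(-c["R"].T@c["t"]).round(3))
im=np.load("top0.npz")["im"];m=orange(im)
m=cv2.morphologyEx(m,cv2.MORPH_CLOSE,np.ones((3,3)))
X=edge_line("top",m,(234,174),(204,225),.029); Y=edge_line("top",m,(236,173),(286,202),.029)
h=meet(X,Y);print("square x",ang(X[1]),X[2],"y",ang(Y[1]),Y[2],"heel",h)
a=np.radians((ang(X[1])+ang(Y[1])-90)/2)
R=np.array([[np.cos(a),-np.sin(a)],[np.sin(a),np.cos(a)]]);print("origin",h+R@[.0625,.0625],np.degrees(a))
# check by grip: dark pixels in grip via line-of-sight in hull
g=cv2.cvtColor(im,cv2.COLOR_BGR2HSV)
# rail
v=cv2.GaussianBlur(im,(3,3),0).max(2)
md=((v<92)*255).astype(np.uint8); roi=np.zeros_like(md);roi[130:230,370:435]=255;md&=roi
print("rail v",v[165,408:425],v[190,390:412])
r=edge_line("top",md,(427,156),(393,222),.03);print("rail",r[0],ang(r[1]),r[2])
b=cv2.inRange(g,(12,120,120),(30,255,255))[140:165,415:445];ys,xs=np.nonzero(b);p=np.array([xs.mean()+415,ys.mean()+140])
pin=cast("top",p,.042)[0,:2];print("pin px",p,len(xs),pin)
n=np.array([-r[1][1],r[1][0]])
print("pin off line",(pin-r[0])@n*1000,"origin",r[0]+r[1]*((pin-r[0])@r[1]+.008))
ml=((v>150)*255).astype(np.uint8);ml[:, :415]=0;ml[:130]=0;ml[210:]=0
l=edge_line("top",ml,(432,157),(488,192),.03);print("leg inner edge",ang(l[1]),l[2],"lean deg",ang(r[1])+90-ang(l[1]))
k=((im.max(2)<45)*255).astype(np.uint8);k[:, :185]=0;k[:,315:]=0
k|=m;k=cv2.morphologyEx(k,cv2.MORPH_OPEN,np.ones((5,5)))
k[280:]=0;k[:155]=0;k=cv2.morphologyEx(k,cv2.MORPH_CLOSE,np.ones((15,15)))
cn=max(cv2.findContours(k,cv2.RETR_EXTERNAL,2)[0],key=cv2.contourArea);rc=cv2.minAreaRect(cn);print("mat",rc,cast("top",rc[0],.004))
E
```

```text
C [0.48  0.178 1.034]
square x 149.86594 40 y -119.94877 40 heel [0.6146745  0.30110982]
origin [0.70006761 0.32392469] -30.041414
rail v [ 69  69  69  69  68  68  69  70  70  71  74  83  99 110 113 113 112] [175 166 152 135 116  99  83  74  71  68  69  71  70  70  70  70  74  85
  99 111 117 117]
rail [ 0.5908788  -0.10369211] 153.82556 62
pin px [427.5 150.5] 24 [ 0.66504333 -0.14086487]
pin off line 0.6465044997340572 origin [ 0.65814886 -0.13675581]
leg inner edge -120.80949 46 lean deg 364.63504
mat ((248.95848083496094, 217.3636932373047), (109.02873229980469, 108.05349731445312), 0.7073193788528442) [[0.51241772 0.26931441 0.004     ]]
```

Call:
arm_command:
  rows:
    - {"delta_pos": [1, -0.6, 0], "rot": [0, 0, 0], "fingers": 0}
    - {"delta_pos": [1, -0.6, 0], "rot": [0, 0, 0], "fingers": 0}
    - {"delta_pos": [1, -0.6, 0], "rot": [0, 0, 0], "fingers": 0}
    - {"delta_pos": [1, -0.6, 0], "rot": [0, 0, 0], "fingers": 0}
    - {"delta_pos": [1, -0.6, 0], "rot": [0, 0, 0], "fingers": 0}
    - {"delta_pos": [1, -0.6, 0], "rot": [0, 0, 0], "fingers": 0}
    - {"delta_pos": [1, -0.6, 0], "rot": [0, 0, 0], "fingers": 0}
    - {"delta_pos": [1, -0.6, 0], "rot": [0, 0, 0], "fingers": 0}
    - {"delta_pos": [1, -0.6, 0], "rot": [0, 0, 0], "fingers": 0}
    - {"delta_pos": [1, -0.6, 0], "rot": [0, 0, 0], "fingers": 0}
    - {"delta_pos": [1, -0.6, 0], "rot": [0, 0, 0], "fingers": 0}
    - {"delta_pos": [1, -0.6, 0], "rot": [0, 0, 0], "fingers": 0}
    - {"delta_pos": [1, -0.6, 0], "rot": [0, 0, 0], "fingers": 0}
    - {"delta_pos": [1, -0.6, 0], "rot": [0, 0, 0], "fingers": 0}
    - {"delta_pos": [1, -0.6, 0], "rot": [0, 0, 0], "fingers": 0}
    - {"delta_pos": [1, -0.6, 0], "rot": [0, 0, 0], "fingers": 0}
    - {"delta_pos": [1, -0.6, 0], "rot": [0, 0, 0], "fingers": 0}
    - {"delta_pos": [1, -0.6, 0], "rot": [0, 0, 0], "fingers": 0}
    - {"delta_pos": [1, -0.6, 0], "rot": [0, 0, 0], "fingers": 0}
    - {"delta_pos": [1, -0.6, 0], "rot": [0, 0, 0], "fingers": 0}

```text
clock: 2.1
tcp_pos: [0.4683, -0.23, 0.2309]
orientation: [-0.0, 0.993, 0.119, -0.0]
wrist_force: [0.3, -0.6, -0.4]
finger_gap: 0.0855
```

Call:
arm_command:
  rows:
    - {"delta_pos": [0.37, -1, 0], "rot": [0, 0, 0], "fingers": 0}
    - {"delta_pos": [0.37, -1, 0], "rot": [0, 0, 0], "fingers": 0}
    - {"delta_pos": [0.37, -1, 0], "rot": [0, 0, 0], "fingers": 0}
    - {"delta_pos": [0.37, -1, 0], "rot": [0, 0, 0], "fingers": 0}
    - {"delta_pos": [0.37, -1, 0], "rot": [0, 0, 0], "fingers": 0}
    - {"delta_pos": [0.37, -1, 0], "rot": [0, 0, 0], "fingers": 0}
    - {"delta_pos": [0.37, -1, 0], "rot": [0, 0, 0], "fingers": 0}
    - {"delta_pos": [0.37, -1, 0], "rot": [0, 0, 0], "fingers": 0}
    - {"delta_pos": [0.37, -1, 0], "rot": [0, 0, 0], "fingers": 0}
    - {"delta_pos": [0.37, -1, 0], "rot": [0, 0, 0], "fingers": 0}
    - {"delta_pos": [0.37, -1, 0], "rot": [0, 0, 0], "fingers": 0}
    - {"delta_pos": [0.37, -1, 0], "rot": [0, 0, 0], "fingers": 0}
    - {"delta_pos": [0.37, -1, 0], "rot": [0, 0, 0], "fingers": 0}
    - {"delta_pos": [0.37, -1, 0], "rot": [0, 0, 0], "fingers": 0}
    - {"delta_pos": [0.37, -1, 0], "rot": [0, 0, 0], "fingers": 0}
    - {"delta_pos": [0.37, -1, 0], "rot": [0, 0, 0], "fingers": 0}
    - {"delta_pos": [0.37, -1, 0], "rot": [0, 0, 0], "fingers": 0}
    - {"delta_pos": [0.37, -1, 0], "rot": [0, 0, 0], "fingers": 0}
    - {"delta_pos": [0.37, -1, 0], "rot": [0, 0, 0], "fingers": 0}
    - {"delta_pos": [0.37, -1, 0], "rot": [0, 0, 0], "fingers": 0}

```text
clock: 4.1
tcp_pos: [0.5168, 0.1936, 0.2308]
orientation: [0.0, 0.993, 0.119, -0.001]
wrist_force: [0.2, -0.1, -0.2]
finger_gap: 0.0853
```

Call:
arm_command:
  rows:
    - {"delta_pos": [0.37, -1, 0], "rot": [0, 0, 0], "fingers": 0}
    - {"delta_pos": [0.37, -1, 0], "rot": [0, 0, 0], "fingers": 0}
    - {"delta_pos": [0.37, -1, 0], "rot": [0, 0, 0], "fingers": 0}
    - {"delta_pos": [0.37, -1, 0], "rot": [0, 0, 0], "fingers": 0}
    - {"rot": [0, 0, -0.023], "delta_pos": [0, 0, 0], "fingers": 0}
    - {"rot": [0, 0, -0.023], "delta_pos": [0, 0, 0], "fingers": 0}
    - {"rot": [0, 0, -0.023], "delta_pos": [0, 0, 0], "fingers": 0}
    - {"rot": [0, 0, -0.023], "delta_pos": [0, 0, 0], "fingers": 0}
    - {"rot": [0, 0, -0.023], "delta_pos": [0, 0, 0], "fingers": 0}
    - {"rot": [0, 0, -0.023], "delta_pos": [0, 0, 0], "fingers": 0}
    - {"rot": [0, 0, -0.023], "delta_pos": [0, 0, 0], "fingers": 0}
    - {"rot": [0, 0, -0.023], "delta_pos": [0, 0, 0], "fingers": 0}
    - {"rot": [0, 0, -0.023], "delta_pos": [0, 0, 0], "fingers": 0}
    - {"rot": [0, 0, -0.023], "delta_pos": [0, 0, 0], "fingers": 0}
    - {"rot": [0, 0, -0.023], "delta_pos": [0, 0, 0], "fingers": 0}
    - {"delta_pos": [0, 0, 0], "rot": [0, 0, 0], "fingers": 0}
    - {"delta_pos": [0, 0, 0], "rot": [0, 0, 0], "fingers": 0}
    - {"delta_pos": [0, 0, 0], "rot": [0, 0, 0], "fingers": 0}

```text
clock: 5.9
tcp_pos: [0.5339, 0.2483, 0.2318]
orientation: [-0.01, 0.592, 0.806, 0.007]
wrist_force: [0.8, 0.9, -0.9]
finger_gap: 0.0854
```

```bash
cat >> h.py <<'E'
from scipy.spatial.transform import Rotation as Ro
def togo(p,yawx):
    """tool-frame shift (units of .02 m) and turn (units of 360 deg) to world p with tool down, tool x at yawx deg"""
    s=env.get_state();q=s["orientation"];T=Ro.from_quat(np.r_[q[1:],q[0]])
    G=Ro.from_euler("z",yawx,degrees=True)*Ro.from_euler("x",180,degrees=True)
    print("t",s["clock"].__round__(2),"tcp",s["tcp_pos"].round(4),"q",q.round(4),"F",s["wrist_force"].round(2),"gap",round(s["finger_gap"],4))
    print("shift",(T.inv().apply(np.array(p)-s["tcp_pos"])/.02).round(3),"turn",((T.inv()*G).as_rotvec()/(2*np.pi)).round(4), "joints",s["joint_pos"].round(2))
E
python3 -c "
from h import *
togo((.5293,.2783,.10),104.96)"
```

```text
t 5.9 tcp [0.5339 0.2483 0.2318] q [-0.0097  0.5918  0.806   0.0072] F [ 0.75  0.91 -0.94] gap 0.0854
shift [1.343 0.229 6.623] turn [-0.0001 -0.0038  0.0068] joints [0.29 0.34 0.08 1.32 0.02 1.55]
```

Call:
arm_command:
  rows:
    - {"delta_pos": [0.45, 0.08, 0.8], "rot": [0, -0.0038, 0.0068], "fingers": 0}
    - {"delta_pos": [0.45, 0.08, 0.8], "rot": [0, 0, 0], "fingers": 0}
    - {"delta_pos": [0.44, 0.07, 0.8], "rot": [0, 0, 0], "fingers": 0}
    - {"delta_pos": [0, 0, 0.8], "rot": [0, 0, 0], "fingers": 0}
    - {"delta_pos": [0, 0, 0.8], "rot": [0, 0, 0], "fingers": 0}
    - {"delta_pos": [0, 0, 0.8], "rot": [0, 0, 0], "fingers": 0}
    - {"delta_pos": [0, 0, 0.8], "rot": [0, 0, 0], "fingers": 0}
    - {"delta_pos": [0, 0, 0], "rot": [0, 0, 0], "fingers": 0}
    - {"delta_pos": [0, 0, 0], "rot": [0, 0, 0], "fingers": 0}

```text
clock: 6.8
tcp_pos: [0.5306, 0.2756, 0.1201]
orientation: [-0.0, 0.608, 0.794, -0.0]
wrist_force: [-1.2, -0.5, 1.2]
finger_gap: 0.0855
```

```bash
python3 -c "
from h import *
togo((.5293,.2783,.026),104.96)
im,d=env.read_camera('side')
p=proj('side',[.5293,.2783,.04])[0].astype(int);print(p)
a=im[p[1]-60:p[1]+60,p[0]-75:p[0]+75];b=env.read_camera('top')[0];q=proj('top',[.5293,.2783,.04])[0].astype(int)
b=b[q[1]-60:q[1]+60,q[0]-40:q[0]+40]
cv2.imwrite('pics/g1.png',cv2.resize(np.hstack([a,b]),None,fx=3.4,fy=3.4,interpolation=2))"
```

```text
t 6.8 tcp [0.5306 0.2756 0.1201] q [-3.000e-04  6.083e-01  7.937e-01 -3.000e-04] F [-1.24 -0.49  1.23] gap 0.0855
shift [ 0.144 -0.022  4.705] turn [-0.0001 -0.      0.0003] joints [ 0.34  0.41 -0.09  1.07  0.    1.65]
[267 240]
```

View pics/g1.png

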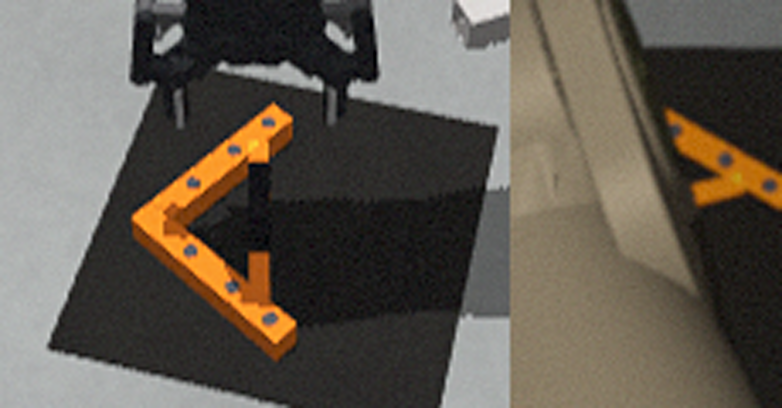

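The side crop shows the fingers hanging either side of the grip, which is at crop (258,205), square to its faces. The top view is blocked by the arm. I'll lower and close.

Call:
arm_command:
  rows:
    - {"delta_pos": [0.14, -0.02, 0.6], "rot": [0, 0, 0], "fingers": 0}
    - {"delta_pos": [0, 0, 0.6], "rot": [0, 0, 0], "fingers": 0}
    - {"delta_pos": [0, 0, 0.6], "rot": [0, 0, 0], "fingers": 0}
    - {"delta_pos": [0, 0, 0.6], "rot": [0, 0, 0], "fingers": 0}
    - {"delta_pos": [0, 0, 0.6], "rot": [0, 0, 0], "fingers": 0}
    - {"delta_pos": [0, 0, 0.6], "rot": [0, 0, 0], "fingers": 0}
    - {"delta_pos": [0, 0, 0.6], "rot": [0, 0, 0], "fingers": 0}
    - {"delta_pos": [0, 0, 0.5], "rot": [0, 0, 0], "fingers": 0}
    - {"delta_pos": [0, 0, 0], "rot": [0, 0, 0], "fingers": 0}
    - {"delta_pos": [0, 0, 0], "rot": [0, 0, 0], "fingers": 0}

```text
clock: 7.9
tcp_pos: [0.5295, 0.2783, 0.0258]
orientation: [-0.0, 0.608, 0.794, -0.0]
wrist_force: [0.1, -0.2, 0.1]
finger_gap: 0.0856
```

Call:
arm_command:
  squeeze: 60
  rows:
    - {"delta_pos": [0, 0, 0], "rot": [0, 0, 0], "fingers": 0.6}
    - {"delta_pos": [0, 0, 0], "rot": [0, 0, 0], "fingers": 0.7}
    - {"delta_pos": [0, 0, 0], "rot": [0, 0, 0], "fingers": 1}
    - {"delta_pos": [0, 0, 0], "rot": [0, 0, 0], "fingers": 1}
    - {"delta_pos": [0, 0, 0], "rot": [0, 0, 0], "fingers": 1}
    - {"delta_pos": [0, 0, 0], "rot": [0, 0, 0], "fingers": 1}
    - {"delta_pos": [0, 0, 0], "rot": [0, 0, 0], "fingers": 1}
    - {"delta_pos": [0, 0, 0], "rot": [0, 0, 0], "fingers": 1}
    - {"delta_pos": [0, 0, 0], "rot": [0, 0, 0], "fingers": 1}
    - {"delta_pos": [0, 0, 0], "rot": [0, 0, 0], "fingers": 1}

```text
clock: 8.9
tcp_pos: [0.5298, 0.2784, 0.0264]
orientation: [0.0, 0.608, 0.794, 0.0]
wrist_force: [-1.6, -0.8, 6.2]
finger_gap: 0.0129
```

Call:
arm_command:
  rows:
    - {"delta_pos": [0, 0, -0.3], "rot": [0, 0, 0], "fingers": 1}
    - {"delta_pos": [0, 0, -0.6], "rot": [0, 0, 0], "fingers": 1}
    - {"delta_pos": [0, 0, -0.8], "rot": [0, 0, 0], "fingers": 1}
    - {"delta_pos": [0, 0, -0.8], "rot": [0, 0, 0], "fingers": 1}
    - {"delta_pos": [0, 0, -0.8], "rot": [0, 0, 0], "fingers": 1}
    - {"delta_pos": [0, 0, -0.5], "rot": [0, 0, 0], "fingers": 1}
    - {"delta_pos": [0, 0, -0.2], "rot": [0, 0, 0], "fingers": 1}
    - {"delta_pos": [-0.3, -0.07, 0], "rot": [0, 0, 0], "fingers": 1}
    - {"delta_pos": [-0.6, -0.14, 0], "rot": [0, 0, 0], "fingers": 1}
    - {"delta_pos": [-0.8, -0.19, 0], "rot": [0, 0, 0], "fingers": 1}
    - {"delta_pos": [-0.8, -0.19, 0], "rot": [0, 0, 0], "fingers": 1}
    - {"delta_pos": [-0.8, -0.19, 0], "rot": [0, 0, 0], "fingers": 1}
    - {"delta_pos": [-0.8, -0.19, 0], "rot": [0, 0, 0], "fingers": 1}
    - {"delta_pos": [-0.8, -0.19, 0], "rot": [0, 0, 0], "fingers": 1}
    - {"delta_pos": [-0.8, -0.19, 0], "rot": [0, 0, 0], "fingers": 1}
    - {"delta_pos": [-0.8, -0.19, 0], "rot": [0, 0, 0], "fingers": 1}
    - {"delta_pos": [-0.8, -0.19, 0], "rot": [0, 0, 0], "fingers": 1}
    - {"delta_pos": [-0.8, -0.19, 0], "rot": [0, 0, 0], "fingers": 1}
    - {"delta_pos": [-0.8, -0.19, 0], "rot": [0, 0, 0], "fingers": 1}
    - {"delta_pos": [-0.8, -0.19, 0], "rot": [0, 0, 0], "fingers": 1}

```text
clock: 10.9
tcp_pos: [0.5357, 0.0776, 0.1061]
orientation: [-0.0, 0.608, 0.794, -0.0]
wrist_force: [0.3, -0.9, -3.4]
finger_gap: 0.0129
```

Call:
arm_command:
  rows:
    - {"delta_pos": [-0.8, -0.19, 0], "rot": [0, 0, 0], "fingers": 1}
    - {"delta_pos": [-0.8, -0.19, 0], "rot": [0, 0, 0], "fingers": 1}
    - {"delta_pos": [-0.8, -0.19, 0], "rot": [0, 0, 0], "fingers": 1}
    - {"delta_pos": [-0.8, -0.19, 0], "rot": [0, 0, 0], "fingers": 1}
    - {"delta_pos": [-0.8, -0.19, 0], "rot": [0, 0, 0], "fingers": 1}
    - {"delta_pos": [-0.8, -0.19, 0], "rot": [0, 0, 0], "fingers": 1}
    - {"delta_pos": [-0.8, -0.19, 0], "rot": [0, 0, 0], "fingers": 1}
    - {"delta_pos": [-0.8, -0.19, 0], "rot": [0, 0, 0], "fingers": 1}
    - {"delta_pos": [-0.8, -0.19, 0], "rot": [0, 0, 0], "fingers": 1}
    - {"delta_pos": [-0.8, -0.19, 0], "rot": [0, 0, 0], "fingers": 1}
    - {"delta_pos": [-0.8, -0.19, 0], "rot": [0, 0, 0], "fingers": 1}
    - {"delta_pos": [-0.8, -0.19, 0], "rot": [0, 0, 0], "fingers": 1}
    - {"delta_pos": [-0.6, -0.14, 0], "rot": [0, 0, 0], "fingers": 1}
    - {"delta_pos": [-0.3, -0.07, 0], "rot": [0, 0, 0], "fingers": 1}
    - {"delta_pos": [0, 0, 0], "rot": [0, 0, -0.01], "fingers": 1}
    - {"delta_pos": [0, 0, 0], "rot": [0, 0, 0], "fingers": 1}
    - {"delta_pos": [0, 0, 0], "rot": [0, 0, 0], "fingers": 1}

```text
clock: 12.6
tcp_pos: [0.5424, -0.1365, 0.1059]
orientation: [-0.0, 0.583, 0.812, 0.0]
wrist_force: [-0.0, 1.0, -2.6]
finger_gap: 0.0132
```

```bash
python3 -c "
from h import *
togo((.5421,-.1631,.0222),108.83)
ims=[]
for n in ('top','side'):
    im,d=env.read_camera(n);np.savez(n+'1.npz',im=im,d=d)
    q=proj(n,[.58,-.14,.05])[0].astype(int);print(n,q);x0,y0=max(q[0]-75,0),max(q[1]-75,0);print(x0,y0)
    ims.append(cv2.resize(im[y0:y0+140,x0:x0+130],(390,420),interpolation=2))
cv2.imwrite('pics/f1.png',np.hstack(ims))"
```

```text
t 12.6 tcp [ 0.5424 -0.1365  0.1059] q [-3.000e-04  5.831e-01  8.124e-01  0.000e+00] F [-0.03  1.   -2.65] gap 0.0132
shift [-1.26  -0.438  4.187] turn [-0.0001 -0.0001 -0.0005] joints [-0.39  0.35 -0.22  1.    0.    0.85]
top [428 187]
353 112
side [286 121]
211 46
```

View pics/f1.png

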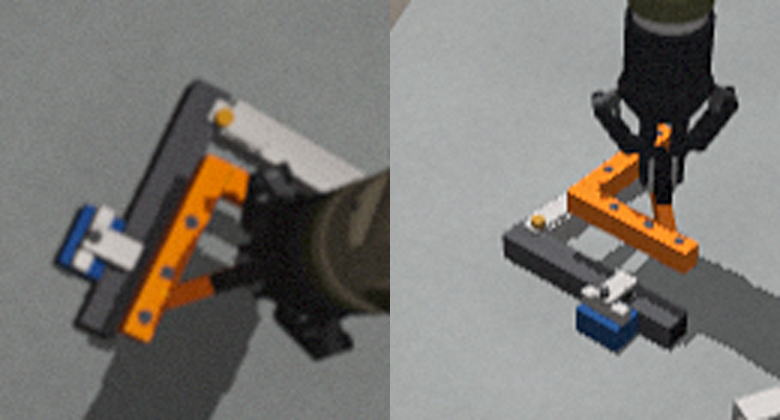

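The square is held level over the frame, with its heel at crop (207,158) in the top view. The x arm is parallel to the rail to the eye. I'll fit the arm edge to check how the square sits in the fingers.

```bash
python3 -c "
from h import *
im=np.load('top1.npz')['im'];m=cv2.morphologyEx(orange(im),cv2.MORPH_CLOSE,np.ones((3,3)))
z=.1085
f=lambda x,y:(353+x/3,112+y/3)
X=edge_line('top',m,f(207,156),f(122,328),z,4);Y=edge_line('top',m,f(207,156),f(248,174),z,4)
h=meet(X,Y);print(ang(X[1]),X[2],ang(Y[1]),Y[2],'heel',h)
s=env.get_state();t=s['tcp_pos'][:2];q=s['orientation'];yaw=np.degrees(2*np.arctan2(q[2],q[1]))
print('tool x yaw',yaw,'expected square x',yaw+45)
a=np.radians(yaw+45);u=np.array([np.cos(a),np.sin(a)]);v=np.array([-u[1],u[0]])
print('tcp in square frame from heel', (t-h)@u,(t-h)@v)
"
```

```text
153.64445 46 -117.05228 11 heel [ 0.6258179  -0.10759399]
tool x yaw 108.69816034614634 expected square x 153.69816034614632
tcp in square frame from heel 0.06199471916035942 0.06273872846931114
```

Call:
arm_command:
  rows:
    - {"delta_pos": [-0.42, -0.146, 0], "rot": [0, 0, -0.0005], "fingers": 1}
    - {"delta_pos": [-0.42, -0.146, 0.2], "rot": [0, 0, 0], "fingers": 1}
    - {"delta_pos": [-0.42, -0.146, 0.4], "rot": [0, 0, 0], "fingers": 1}
    - {"delta_pos": [0, 0, 0.5], "rot": [0, 0, 0], "fingers": 1}
    - {"delta_pos": [0, 0, 0.5], "rot": [0, 0, 0], "fingers": 1}
    - {"delta_pos": [0, 0, 0.5], "rot": [0, 0, 0], "fingers": 1}
    - {"delta_pos": [0, 0, 0.5], "rot": [0, 0, 0], "fingers": 1}
    - {"delta_pos": [0, 0, 0.5], "rot": [0, 0, 0], "fingers": 1}
    - {"delta_pos": [0, 0, 0.4], "rot": [0, 0, 0], "fingers": 1}
    - {"delta_pos": [0, 0, 0.3], "rot": [0, 0, 0], "fingers": 1}
    - {"delta_pos": [0, 0, 0.2], "rot": [0, 0, 0], "fingers": 1}
    - {"delta_pos": [0, 0, 0.06], "rot": [0, 0, 0], "fingers": 1}
    - {"delta_pos": [0, 0, 0], "rot": [0, 0, 0], "fingers": 1}
    - {"delta_pos": [0, 0, 0], "rot": [0, 0, 0], "fingers": 1}

```text
clock: 14.1
tcp_pos: [0.5426, -0.1635, 0.0252]
orientation: [0.0, 0.581, 0.814, 0.0]
wrist_force: [1.2, -0.1, -2.9]
finger_gap: 0.0129
```

```bash
python3 -c "
from h import *
togo((.5421,-.1631,.0235),108.83)
print(env.get_state()['ft_torque'])"
```

```text
t 14.1 tcp [ 0.5426 -0.1635  0.0252] q [3.000e-04 5.814e-01 8.136e-01 0.000e+00] F [ 1.21 -0.06 -2.9 ] gap 0.0129
shift [ 0.028 -0.017  0.086] turn [0.0001 0.0001 0.0002] joints [-0.43  0.44 -0.3   0.83 -0.    0.81]
[-0.00988494  0.01608415  0.02666199]
```

Call:
arm_command:
  rows:
    - {"delta_pos": [0.07, 0.07, 0.06], "rot": [0, 0, 0], "fingers": 1}
    - {"delta_pos": [0.07, 0.07, 0], "rot": [0, 0, 0], "fingers": 1}
    - {"delta_pos": [0.07, 0.07, 0], "rot": [0, 0, 0], "fingers": 1}
    - {"delta_pos": [0.07, 0.07, 0], "rot": [0, 0, 0], "fingers": 1}
    - {"delta_pos": [0.07, 0.07, 0], "rot": [0, 0, 0], "fingers": 1}
    - {"delta_pos": [0, 0, 0], "rot": [0, 0, 0], "fingers": 1}

```text
clock: 14.7
tcp_pos: [0.5468, -0.1542, 0.0236]
orientation: [-0.0, 0.581, 0.814, 0.0]
wrist_force: [0.1, -0.2, -4.1]
finger_gap: 0.0129
```

Call:
arm_command:
  rows:
    - {"delta_pos": [0.02, 0.02, 0], "rot": [0, 0, 0], "fingers": 1}
    - {"delta_pos": [0.02, 0.02, 0], "rot": [0, 0, 0], "fingers": 1}
    - {"delta_pos": [0, 0, 0], "rot": [0, 0, 0], "fingers": 1}

```text
clock: 15.0
tcp_pos: [0.5471, -0.1538, 0.0237]
orientation: [0.0, 0.581, 0.814, -0.0]
wrist_force: [-0.4, -1.6, -3.7]
finger_gap: 0.0129
```

Call:
arm_command:
  rows:
    - {"delta_pos": [0.02, 0.02, 0], "rot": [0, 0, 0], "fingers": 1}
    - {"delta_pos": [0.02, 0.02, 0], "rot": [0, 0, 0], "fingers": 1}
    - {"delta_pos": [0, 0, 0], "rot": [0, 0, 0], "fingers": 1}

```text
clock: 15.3
tcp_pos: [0.5473, -0.1537, 0.0238]
orientation: [0.0, 0.582, 0.813, -0.001]
wrist_force: [-2.0, -6.1, -3.3]
finger_gap: 0.0129
```

Call:
arm_command:
  rows:
    - {"delta_pos": [-0.07, 0.07, 0], "rot": [0, 0, 0], "fingers": 1}
    - {"delta_pos": [-0.07, 0.07, 0], "rot": [0, 0, 0], "fingers": 1}
    - {"delta_pos": [-0.07, 0.07, 0], "rot": [0, 0, 0], "fingers": 1}
    - {"delta_pos": [-0.07, 0.07, 0], "rot": [0, 0, 0], "fingers": 1}
    - {"delta_pos": [-0.07, 0.07, 0], "rot": [0, 0, 0], "fingers": 1}
    - {"delta_pos": [-0.07, 0.07, 0], "rot": [0, 0, 0], "fingers": 1}
    - {"delta_pos": [-0.07, 0.07, 0], "rot": [0, 0, 0], "fingers": 1}
    - {"delta_pos": [0, 0, 0], "rot": [0, 0, 0], "fingers": 1}

```text
clock: 16.1
tcp_pos: [0.5589, -0.1593, 0.0231]
orientation: [-0.001, 0.582, 0.813, -0.001]
wrist_force: [-3.7, -5.0, -4.0]
finger_gap: 0.0128
```

```bash
cat >> h.py <<'E'
def rf():
    s=env.get_state();a=np.radians(153.83);u=np.array([np.cos(a),np.sin(a)]);v=np.array([-u[1],u[0]])
    d=s["tcp_pos"][:2]-[.6574,-.1382];q=s["orientation"];F=s["wrist_force"][:2]
    print("t",round(s["clock"],2),"heel est mm",((d@u-.0625)*1e3).round(2),((d@v-.0625)*1e3).round(2),"F u,v",(F@u).round(2),(F@v).round(2),"Fz",s["wrist_force"][2].round(2),"Tz",s["ft_torque"].round(3),"sq yaw",(np.degrees(2*np.arctan2(q[2],q[1]))+45).round(2),"z",s["tcp_pos"][2].round(4))
E
python3 -c "
from h import *
rf()"
```

```text
t 16.1 heel est mm 16.55 -0.1 F u,v 1.1 6.12 Fz -4.01 Tz [-1.057  0.669  0.284] sq yaw 153.87 z 0.0231
```

Call:
arm_command:
  rows:
    - {"delta_pos": [-0.07, 0.07, 0], "rot": [0, 0, 0], "fingers": 1}
    - {"delta_pos": [-0.07, 0.07, 0], "rot": [0, 0, 0], "fingers": 1}
    - {"delta_pos": [-0.07, 0.07, 0], "rot": [0, 0, 0], "fingers": 1}
    - {"delta_pos": [-0.035, 0.035, 0], "rot": [0, 0, 0], "fingers": 1}
    - {"delta_pos": [-0.035, 0.035, 0], "rot": [0, 0, 0], "fingers": 1}
    - {"delta_pos": [-0.035, 0.035, 0], "rot": [0, 0, 0], "fingers": 1}
    - {"delta_pos": [0, 0, 0], "rot": [0, 0, 0], "fingers": 1}

```text
clock: 16.8
tcp_pos: [0.5653, -0.1625, 0.0229]
orientation: [-0.002, 0.582, 0.813, -0.002]
wrist_force: [-7.3, -2.4, -1.2]
finger_gap: 0.0129
```

```bash
python3 -c "
from h import *
rf()"
```

```text
t 16.8 heel est mm 9.41 -0.1 F u,v 5.52 5.43 Fz -1.21 Tz [-0.616  1.364  0.244] sq yaw 153.87 z 0.0229
```

Call:
arm_command:
  rows:
    - {"delta_pos": [-0.035, 0.035, 0], "rot": [0, 0, 0], "fingers": 1}
    - {"delta_pos": [-0.035, 0.035, 0], "rot": [0, 0, 0], "fingers": 1}
    - {"delta_pos": [-0.035, 0.035, 0], "rot": [0, 0, 0], "fingers": 1}
    - {"delta_pos": [0, 0, 0], "rot": [0, 0, 0], "fingers": 1}

```text
clock: 17.2
tcp_pos: [0.568, -0.1638, 0.0229]
orientation: [-0.002, 0.582, 0.813, -0.002]
wrist_force: [-6.1, -3.4, -1.1]
finger_gap: 0.0128
```

```bash
python3 -c "
from h import *
rf()"
```

```text
t 17.2 heel est mm 6.46 -0.1 F u,v 4.02 5.75 Fz -1.06 Tz [-0.651  1.384  0.318] sq yaw 153.87 z 0.0229
```

Call:
arm_command:
  rows:
    - {"delta_pos": [-0.035, 0.035, 0], "rot": [0, 0, 0], "fingers": 1}
    - {"delta_pos": [-0.035, 0.035, 0], "rot": [0, 0, 0], "fingers": 1}
    - {"delta_pos": [-0.035, 0.035, 0], "rot": [0, 0, 0], "fingers": 1}
    - {"delta_pos": [0, 0, 0], "rot": [0, 0, 0], "fingers": 1}

```text
clock: 17.6
tcp_pos: [0.5707, -0.1651, 0.0229]
orientation: [-0.002, 0.582, 0.813, -0.002]
wrist_force: [-7.5, -2.9, -2.4]
finger_gap: 0.0131
```

```bash
python3 -c "
from h import *
rf()"
```

```text
t 17.6 heel est mm 3.45 -0.12 F u,v 5.42 5.94 Fz -2.38 Tz [-0.667  1.334  0.268] sq yaw 153.87 z 0.0229
```

Call:
arm_command:
  rows:
    - {"delta_pos": [-0.035, 0.035, 0], "rot": [0, 0, 0], "fingers": 1}
    - {"delta_pos": [0, 0, 0], "rot": [0, 0, 0], "fingers": 1}

```text
clock: 17.8
tcp_pos: [0.5715, -0.1655, 0.0229]
orientation: [-0.002, 0.582, 0.813, -0.002]
wrist_force: [-5.6, -2.6, -1.2]
finger_gap: 0.0133
```

```bash
python3 -c "
from h import *
rf()"
```

```text
t 17.8 heel est mm 2.53 -0.1 F u,v 3.86 4.79 Fz -1.25 Tz [-0.609  1.373  0.291] sq yaw 153.86 z 0.0229
```

Call:
arm_command:
  rows:
    - {"delta_pos": [-0.035, 0.035, 0], "rot": [0, 0, 0], "fingers": 1}
    - {"delta_pos": [0, 0, 0], "rot": [0, 0, 0], "fingers": 1}

```text
clock: 18.0
tcp_pos: [0.5724, -0.166, 0.0229]
orientation: [-0.002, 0.582, 0.813, -0.002]
wrist_force: [-6.0, -3.4, -1.3]
finger_gap: 0.0131
```

```bash
python3 -c "
from h import *
rf()"
```

```text
t 18.0 heel est mm 1.54 -0.1 F u,v 3.86 5.66 Fz -1.27 Tz [-0.603  1.309  0.291] sq yaw 153.87 z 0.0229
```

Call:
arm_command:
  rows:
    - {"delta_pos": [-0.035, 0.035, 0], "rot": [0, 0, 0], "fingers": 1}
    - {"delta_pos": [0, 0, 0], "rot": [0, 0, 0], "fingers": 1}

```text
clock: 18.2
tcp_pos: [0.5733, -0.1664, 0.0229]
orientation: [-0.002, 0.582, 0.813, -0.002]
wrist_force: [-7.0, -3.9, -0.9]
finger_gap: 0.0127
```

```bash
python3 -c "
from h import *
rf()"
```

```text
t 18.2 heel est mm 0.54 -0.12 F u,v 4.58 6.6 Fz -0.92 Tz [-0.634  1.328  0.265] sq yaw 153.86 z 0.0229
```

Call:
arm_command:
  rows:
    - {"delta_pos": [-0.018, 0.018, 0], "rot": [0, 0, 0], "fingers": 1}
    - {"delta_pos": [0, 0, 0], "rot": [0, 0, 0], "fingers": 1}

```text
clock: 18.4
tcp_pos: [0.5736, -0.1666, 0.0229]
orientation: [-0.002, 0.582, 0.813, -0.002]
wrist_force: [-7.0, -3.1, -1.3]
finger_gap: 0.0127
```

```bash
python3 -c "
from h import *
rf()"
```

```text
t 18.4 heel est mm 0.17 -0.11 F u,v 4.91 5.85 Fz -1.29 Tz [-0.556  1.376  0.261] sq yaw 153.86 z 0.0229
```

Call:
arm_command:
  rows:
    - {"delta_pos": [-0.018, 0.018, 0], "rot": [0, 0, 0], "fingers": 1}
    - {"delta_pos": [0, 0, 0], "rot": [0, 0, 0], "fingers": 1}

```text
clock: 18.6
tcp_pos: [0.5737, -0.1666, 0.0229]
orientation: [-0.003, 0.582, 0.813, -0.002]
wrist_force: [-7.5, -3.1, 0.3]
finger_gap: 0.0127
```

```bash
python3 -c "
from h import *
rf()"
```

```text
t 18.6 heel est mm 0.11 -0.13 F u,v 5.39 6.09 Fz 0.31 Tz [-0.521  1.519  0.287] sq yaw 153.87 z 0.0229
```

Call:
arm_command:
  rows:
    - {"delta_pos": [-0.018, 0.018, 0], "rot": [0, 0, 0], "fingers": 1}
    - {"delta_pos": [0, 0, 0], "rot": [0, 0, 0], "fingers": 1}

```text
clock: 18.8
tcp_pos: [0.5737, -0.1666, 0.0229]
orientation: [-0.003, 0.582, 0.813, -0.002]
wrist_force: [-8.4, -2.3, 0.3]
finger_gap: 0.0128
```

```bash
python3 -c "
from h import *
rf()"
```

```text
t 18.8 heel est mm 0.1 -0.14 F u,v 6.54 5.75 Fz 0.28 Tz [-0.447  1.711  0.3  ] sq yaw 153.87 z 0.0229
```

Call:
arm_command:
  rows:
    - {"delta_pos": [-0.01, 0.025, 0], "rot": [0, 0, 0], "fingers": 1}
    - {"delta_pos": [0, 0, 0], "rot": [0, 0, 0], "fingers": 1}

```text
clock: 19.0
tcp_pos: [0.5737, -0.1666, 0.0228]
orientation: [-0.004, 0.582, 0.813, -0.002]
wrist_force: [-11.2, -1.5, 2.6]
finger_gap: 0.0126
```

```bash
python3 -c "
from h import *
rf()"
```

```text
t 19.0 heel est mm 0.1 -0.12 F u,v 9.37 6.33 Fz 2.6 Tz [-0.448  2.018  0.268] sq yaw 153.87 z 0.0228
```

The force rises while the position stays stuck at heel x ≈ 0.1 mm, so the leg is flush. I'll press a little more and hold, then look.

Call:
arm_command:
  rows:
    - {"delta_pos": [0, 0.025, 0], "rot": [0, 0, 0], "fingers": 1}
    - {"delta_pos": [0, 0, 0], "rot": [0, 0, 0], "fingers": 1}
    - {"delta_pos": [0, 0, 0], "rot": [0, 0, 0], "fingers": 1}
    - {"delta_pos": [0, 0, 0], "rot": [0, 0, 0], "fingers": 1}
    - {"delta_pos": [0, 0, 0], "rot": [0, 0, 0], "fingers": 1}
    - {"delta_pos": [0, 0, 0], "rot": [0, 0, 0], "fingers": 1}
    - {"delta_pos": [0, 0, 0], "rot": [0, 0, 0], "fingers": 1}

```text
clock: 19.7
tcp_pos: [0.5737, -0.1666, 0.0229]
orientation: [-0.004, 0.582, 0.813, -0.002]
wrist_force: [-11.5, -3.3, 2.8]
finger_gap: 0.0129
```

```bash
python3 -c "
from h import *
rf()
ims=[]
for n in ('top','side'):
    im,d=env.read_camera(n);np.savez(n+'2.npz',im=im,d=d)
    q=proj(n,[.58,-.17,.03])[0].astype(int);x0,y0=max(q[0]-75,0),max(q[1]-60,0);print(x0,y0)
    ims.append(cv2.resize(im[y0:y0+120,x0:x0+130],(390,360),interpolation=2))
cv2.imwrite('pics/f2.png',np.hstack(ims));rf()"
```

```text
t 19.7 heel est mm 0.1 -0.11 F u,v 8.86 8.07 Fz 2.81 Tz [-0.542  2.183  0.218] sq yaw 153.85 z 0.0229
364 128
214 60
t 19.8 heel est mm 0.13 -0.17 F u,v 10.69 8.03 Fz 3.58 Tz [-0.564  2.169  0.293] sq yaw 153.86 z 0.0228
```

View pics/f2.png

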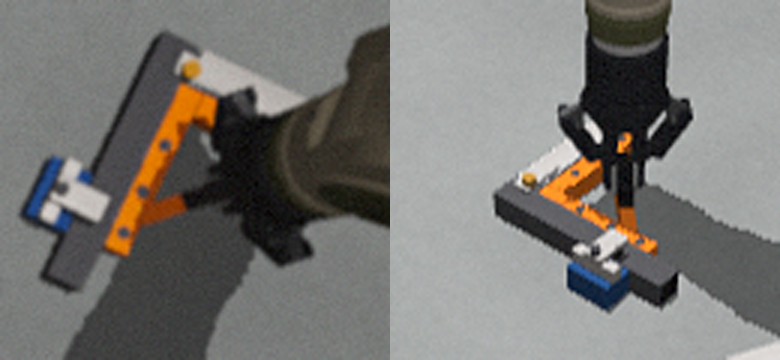

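The top crop shows the square seated in the corner with its heel at crop (185,90), beside the pin at (190,70), and the leg along its arm. No gap is visible. I'll back off along the diagonal, lift, and check the leg.

Call:
arm_command:
  rows:
    - {"delta_pos": [0, -0.06, 0], "rot": [0, 0, 0], "fingers": 1}
    - {"delta_pos": [0, -0.06, 0], "rot": [0, 0, 0], "fingers": 1}
    - {"delta_pos": [0, -0.06, 0], "rot": [0, 0, 0], "fingers": 1}
    - {"delta_pos": [0, -0.1, 0], "rot": [0, 0, 0], "fingers": 1}
    - {"delta_pos": [0, -0.2, -0.05], "rot": [0, 0, 0], "fingers": 1}
    - {"delta_pos": [0, -0.3, 0], "rot": [0, 0, 0], "fingers": 1}
    - {"delta_pos": [0, -0.3, 0], "rot": [0, 0, 0], "fingers": 1}
    - {"delta_pos": [0, -0.3, 0], "rot": [0, 0, 0], "fingers": 1}
    - {"delta_pos": [0, -0.2, -0.2], "rot": [0, 0, 0], "fingers": 1}
    - {"delta_pos": [0, 0, -0.5], "rot": [0, 0, 0], "fingers": 1}
    - {"delta_pos": [0, 0, -0.8], "rot": [0, 0, 0], "fingers": 1}
    - {"delta_pos": [0, 0, -0.8], "rot": [0, 0, 0], "fingers": 1}
    - {"delta_pos": [0, 0, -0.8], "rot": [0, 0, 0], "fingers": 1}
    - {"delta_pos": [0, 0, -0.6], "rot": [0, 0, 0], "fingers": 1}
    - {"delta_pos": [0, 0, -0.3], "rot": [0, 0, 0], "fingers": 1}
    - {"delta_pos": [0, 0, -0.1], "rot": [0, 0, 0], "fingers": 1}
    - {"delta_pos": [0, 0, 0], "rot": [0, 0, 0], "fingers": 1}

```text
clock: 21.5
tcp_pos: [0.5485, -0.1771, 0.1066]
orientation: [-0.0, 0.581, 0.814, -0.0]
wrist_force: [-0.1, 0.1, -3.0]
finger_gap: 0.013
```

```bash
python3 -c "
from h import *
rf()
togo((.5124,.2693,.106),104.96)
im=env.read_camera('side')[0];np.savez('side3.npz',im=im)
q=proj('side',[.6,-.18,.03])[0].astype(int);x0,y0=q[0]-70,q[1]-50;print(x0,y0)
cv2.imwrite('pics/f3.png',cv2.resize(im[y0:y0+110,x0:x0+140],None,fx=5,fy=5,interpolation=2))"
```

```text
t 21.5 heel est mm 18.02 20.44 F u,v 0.14 -0.05 Fz -3.04 Tz [-0.019  0.026 -0.017] sq yaw 153.9 z 0.1066
t 21.5 tcp [ 0.5485 -0.1771  0.1066] q [-1.000e-04  5.814e-01  8.136e-01 -0.000e+00] F [-0.11  0.11 -3.04] gap 0.013
shift [21.703  5.52   0.031] turn [-0.     -0.      0.0109] joints [-0.45  0.38 -0.17  1.02 -0.    0.79]
213 67
```

View pics/f3.png

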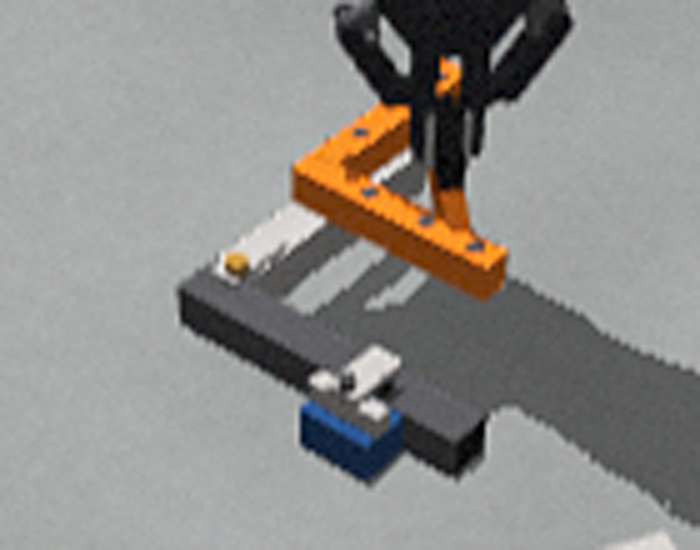

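The crop shows the square clear above the frame, but it hides the leg. I'll check the leg once the arm is away, and carry the square to the mat now.

Call:
arm_command:
  rows:
    - {"delta_pos": [0.3, 0.08, 0], "rot": [0, 0, 0], "fingers": 1}
    - {"delta_pos": [0.6, 0.15, 0], "rot": [0, 0, 0], "fingers": 1}
    - {"delta_pos": [0.8, 0.2, 0], "rot": [0, 0, 0], "fingers": 1}
    - {"delta_pos": [0.8, 0.2, 0], "rot": [0, 0, 0], "fingers": 1}
    - {"delta_pos": [0.8, 0.2, 0], "rot": [0, 0, 0], "fingers": 1}
    - {"delta_pos": [0.8, 0.2, 0], "rot": [0, 0, 0], "fingers": 1}
    - {"delta_pos": [0.8, 0.2, 0], "rot": [0, 0, 0], "fingers": 1}
    - {"delta_pos": [0.8, 0.2, 0], "rot": [0, 0, 0], "fingers": 1}
    - {"delta_pos": [0.8, 0.2, 0], "rot": [0, 0, 0], "fingers": 1}
    - {"delta_pos": [0.8, 0.2, 0], "rot": [0, 0, 0], "fingers": 1}
    - {"delta_pos": [0.8, 0.2, 0], "rot": [0, 0, 0], "fingers": 1}
    - {"delta_pos": [0.8, 0.2, 0], "rot": [0, 0, 0], "fingers": 1}
    - {"delta_pos": [0.8, 0.2, 0], "rot": [0, 0, 0], "fingers": 1}
    - {"delta_pos": [0.8, 0.2, 0], "rot": [0, 0, 0], "fingers": 1}
    - {"delta_pos": [0.8, 0.2, 0], "rot": [0, 0, 0], "fingers": 1}
    - {"delta_pos": [0.8, 0.2, 0], "rot": [0, 0, 0], "fingers": 1}
    - {"delta_pos": [0.8, 0.2, 0], "rot": [0, 0, 0], "fingers": 1}
    - {"delta_pos": [0.8, 0.2, 0], "rot": [0, 0, 0], "fingers": 1}
    - {"delta_pos": [0.8, 0.2, 0], "rot": [0, 0, 0], "fingers": 1}
    - {"delta_pos": [0.8, 0.2, 0], "rot": [0, 0, 0], "fingers": 1}

```text
clock: 23.55
tcp_pos: [0.5216, 0.1385, 0.1066]
orientation: [-0.0, 0.581, 0.814, -0.0]
wrist_force: [-0.3, -1.0, -3.0]
finger_gap: 0.0127
```

Call:
arm_command:
  rows:
    - {"delta_pos": [0.8, 0.2, 0], "rot": [0, 0, 0], "fingers": 1}
    - {"delta_pos": [0.8, 0.2, 0], "rot": [0, 0, 0], "fingers": 1}
    - {"delta_pos": [0.8, 0.2, 0], "rot": [0, 0, 0], "fingers": 1}
    - {"delta_pos": [0.8, 0.2, 0], "rot": [0, 0, 0], "fingers": 1}
    - {"delta_pos": [0.8, 0.2, 0], "rot": [0, 0, 0], "fingers": 1}
    - {"delta_pos": [0.8, 0.2, 0], "rot": [0, 0, 0], "fingers": 1}
    - {"delta_pos": [0.8, 0.2, 0], "rot": [0, 0, 0], "fingers": 1}
    - {"delta_pos": [0.6, 0.15, 0], "rot": [0, 0, 0], "fingers": 1}
    - {"delta_pos": [0.3, 0.08, 0], "rot": [0, 0, 0], "fingers": 1}
    - {"delta_pos": [0, 0, 0], "rot": [0, 0, 0], "fingers": 1}
    - {"delta_pos": [0, 0, 0], "rot": [0, 0, 0], "fingers": 1}

```text
clock: 24.65
tcp_pos: [0.5107, 0.2705, 0.1065]
orientation: [-0.0, 0.581, 0.814, -0.0]
wrist_force: [0.1, -0.6, -3.2]
finger_gap: 0.0129
```

```bash
python3 -c "
from h import *
togo((.5124,.2693,.0265),108.85)
ims=[]
for n,s in(('top',1),('side',1)):
    im=env.read_camera(n)[0];np.savez(n+'4.npz',im=im)
    q=proj(n,[.59,-.19,.03])[0].astype(int);x0,y0=q[0]-65,q[1]-55;print(x0,y0)
    ims.append(cv2.resize(im[y0:y0+110,x0:x0+130],(390,330),interpolation=2))
cv2.imwrite('pics/f4.png',np.hstack(ims))"
```

```text
t 24.65 tcp [0.5107 0.2705 0.1065] q [-1.000e-04  5.815e-01  8.136e-01 -3.000e-04] F [ 0.1  -0.56 -3.16] gap 0.0129
shift [-0.083  0.066  4.001] turn [-0.0001  0.      0.0001] joints [ 0.35  0.38 -0.17  1.02 -0.    1.59]
382 128
222 60
```

View pics/f4.png

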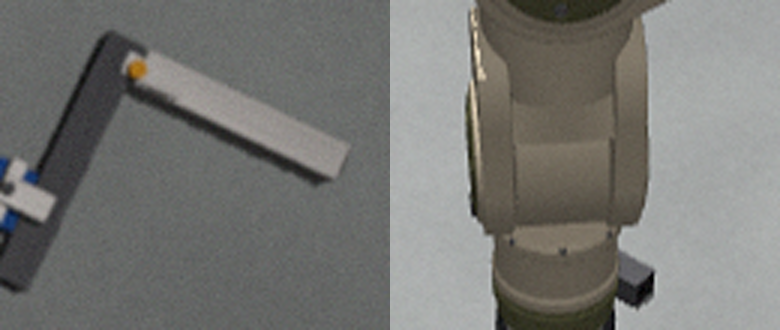

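```bash
python3 -c "
from h import *
f=lambda x,y:(382+x/3,128+y/3)
im=np.load('top4.npz')['im'];v=cv2.GaussianBlur(im,(3,3),0).max(2)
for th in(130,145,160):
    ml=((v>th)*255).astype(np.uint8);ml[:,:415]=0;ml[:130]=0;ml[215:]=0
    a=edge_line('top',ml,f(150,90),f(330,178),.03,4);b=edge_line('top',ml,f(155,50),f(345,146),.03,4)
    print(th,'inner',ang(a[1])%360,a[2],'outer',ang(b[1])%360,b[2])
md=((v<92)*255).astype(np.uint8);roi=np.zeros_like(md);roi[130:230,370:435]=255;md&=roi
r=edge_line('top',md,(424,160),(393,222),.03,4);print('rail+90',ang(r[1])+90,r[2])
"
```

```text
130 inner 244.01909 48 outer 243.89648 51
145 inner 244.09216 49 outer 242.23949 52Traceback (most recent call last):
  File "<string>", line 7, in <module>
    a=edge_line('top',ml,f(150,90),f(330,178),.03,4);b=edge_line('top',ml,f(155,50),f(345,146),.03,4)
  File "h.py", line 17, in edge_line
    P=np.vstack([c[:,0] for c in cs if len(c)>25]).astype(float)
      ~~~~~~~~~^^^^^^^^^^^^^^^^^^^^^^^^^^^^^^^^^^^
    return _nx.concatenate(arrs, 0, dtype=dtype, casting=casting)
           ~~~~~~~~~~~~~~~^^^^^^^^^^^^^^^^^^^^^^^^^^^^^^^^^^^^^^^
ValueError: need at least one array to concatenate
```

Call:
arm_command:
  rows:
    - {"delta_pos": [-0.08, 0.07, 0.3], "rot": [0, 0, 0], "fingers": 1}
    - {"delta_pos": [0, 0, 0.6], "rot": [0, 0, 0], "fingers": 1}
    - {"delta_pos": [0, 0, 0.8], "rot": [0, 0, 0], "fingers": 1}
    - {"delta_pos": [0, 0, 0.8], "rot": [0, 0, 0], "fingers": 1}
    - {"delta_pos": [0, 0, 0.6], "rot": [0, 0, 0], "fingers": 1}
    - {"delta_pos": [0, 0, 0.4], "rot": [0, 0, 0], "fingers": 1}
    - {"delta_pos": [0, 0, 0.2], "rot": [0, 0, 0], "fingers": 1}
    - {"delta_pos": [0, 0, 0.15], "rot": [0, 0, 0], "fingers": 1}
    - {"delta_pos": [0, 0, 0.06], "rot": [0, 0, 0], "fingers": 1}
    - {"delta_pos": [0, 0, 0.06], "rot": [0, 0, 0], "fingers": 1}
    - {"delta_pos": [0, 0, 0], "rot": [0, 0, 0], "fingers": 1}
    - {"delta_pos": [0, 0, 0], "rot": [0, 0, 0], "fingers": 1}

```text
clock: 25.95
tcp_pos: [0.5127, 0.2697, 0.0276]
orientation: [0.0, 0.581, 0.814, 0.0]
wrist_force: [0.2, -0.4, -3.1]
finger_gap: 0.0129
```

The leg is at 244.0° and the rail normal at 243.83°, so it is within 0.2° of square. I'll lower the last millimetre until the mat takes the load.

Call:
arm_command:
  rows:
    - {"delta_pos": [0, 0, 0.04], "rot": [0, 0, 0], "fingers": 1}
    - {"delta_pos": [0, 0, 0.03], "rot": [0, 0, 0], "fingers": 1}
    - {"delta_pos": [0, 0, 0], "rot": [0, 0, 0], "fingers": 1}

```text
clock: 26.25
tcp_pos: [0.5127, 0.2698, 0.0264]
orientation: [0.0, 0.581, 0.814, 0.0]
wrist_force: [-1.6, 0.2, 0.9]
finger_gap: 0.0128
```

Call:
arm_command:
  squeeze: 20
  rows:
    - {"delta_pos": [0, 0, 0], "rot": [0, 0, 0], "fingers": 1}
    - {"delta_pos": [0, 0, 0], "rot": [0, 0, 0], "fingers": 0.8}
    - {"delta_pos": [0, 0, 0], "rot": [0, 0, 0], "fingers": 0.7}
    - {"delta_pos": [0, 0, 0], "rot": [0, 0, 0], "fingers": 0.6}
    - {"delta_pos": [0, 0, 0], "rot": [0, 0, 0], "fingers": 0.5}
    - {"delta_pos": [0, 0, 0], "rot": [0, 0, 0], "fingers": 0.4}
    - {"delta_pos": [0, 0, 0], "rot": [0, 0, 0], "fingers": 0.4}
    - {"delta_pos": [0, 0, 0], "rot": [0, 0, 0], "fingers": 0.4}

```text
clock: 27.05
tcp_pos: [0.5125, 0.2696, 0.0258]
orientation: [-0.0, 0.581, 0.814, -0.0]
wrist_force: [1.8, 0.0, -0.5]
finger_gap: 0.051
```

Call:
arm_command:
  rows:
    - {"delta_pos": [0, 0, -0.3], "rot": [0, 0, 0], "fingers": 0.4}
    - {"delta_pos": [0, 0, -0.6], "rot": [0, 0, 0], "fingers": 0.4}
    - {"delta_pos": [0, 0, -0.8], "rot": [0, 0, 0], "fingers": 0.4}
    - {"delta_pos": [0, 0, -0.8], "rot": [0, 0, 0], "fingers": 0.4}
    - {"delta_pos": [0, 0, -0.8], "rot": [0, 0, 0], "fingers": 0.4}
    - {"delta_pos": [0, 0, -0.8], "rot": [0, 0, 0], "fingers": 0.4}
    - {"delta_pos": [0, 0, -0.8], "rot": [0, 0, 0], "fingers": 0.4}
    - {"delta_pos": [0, 0, -0.6], "rot": [0, 0, 0], "fingers": 0.4}
    - {"delta_pos": [0, 0, -0.3], "rot": [0, 0, 0], "fingers": 0.4}
    - {"delta_pos": [0, 0, 0], "rot": [0, 0, 0], "fingers": 0.4}
    - {"delta_pos": [0, 0, 0], "rot": [0, 0, 0], "fingers": 0.4}

```text
clock: 28.15
tcp_pos: [0.5123, 0.2695, 0.1415]
orientation: [-0.0, 0.581, 0.814, -0.0]
wrist_force: [0.2, -0.0, -0.9]
finger_gap: 0.0515
```

```bash
python3 -c "
from h import *
s=env.get_state();print(s['clock'],s['tcp_pos'],s['wrist_force'],s['finger_gap'])
im=env.read_camera('side')[0];cv2.imwrite('pics/end.png',im)"
```

```text
28.15 [0.51229265 0.26954224 0.14148484] [ 0.17836306 -0.01703199 -0.87814324] 0.05154563899614846
```

View pics/end.png

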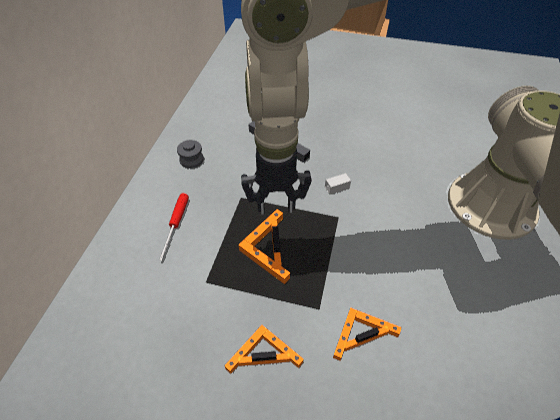

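The square lies flat on the mat with its grip at about (277,245). The gripper is clear above it, and the roller, screwdriver and offcut are where they started. I'm handing in.

```bash
python3 -c "
from workcell import env
print(env.hand_in())"
```

```text
the job is handed in; nothing more can be done
None
```

The square was pressed into the corner, held, and laid back on the mat. The job was handed in at about 28 s of the 72 s allowed; no verdict came back.

- **Press:** I slid the large square along the rail until the leg stopped moving. The force then rose while the heel stayed put, at an estimated (0.1, -0.1) mm from the corner. I held it for about 0.7 s with about 9–10 N on the leg side (an estimated 1–2 N of that is friction along the rail) and 8 N on the rail side. The square's yaw was within 0.05° of the rail.
- **Leg:** After I drew the square away, the leg measured 244.0° against 243.83° for the rail normal, about 0.003 rad off square. The leg's outer edge read 243.9° at one brightness threshold but 242.2° at another. At the highest threshold the fit failed, so the rail was not re-measured and its angle is from the first picture.
- **Final state:** The gripper set the square down about 1 mm from the measured mat centre and let go, and it looked flat in the last picture. The gripper was clear above it. The roller, screwdriver and offcut had not moved to the eye. I did not measure their positions or the square's final pose.

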